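# Nip a glued pad block in the bench press: seat it, then one turn of the hand wheel

### The job

The glued block of paper pads sticks out of the bench press: with the fingertips push its front edge until the block is fully home, square against the fence at the back. Then push the press's hand wheel round by its upright handle through exactly one full turn, clockwise seen from above, so that the press plate comes down on the block and the handle ends where it began, without overrunning. Only push, gently, and never grip or lift anything, leave the things around the press alone, and take the hand away at the end.

Things in the scene. Friction and masses are not known exactly. Their poses are not given: they have to be found in the camera images.
- press: fixed grey bench press for gluing pads. Origin: on the worktop under the wheel's axis; x from its open front to its back, z up. Base 20 mm thick, x -125 to +60 mm, y +-120 mm. Two columns 22 mm thick at x 0, y +-90 mm carry a head beam (56 mm in x, 236 mm in y, top at z 150 mm, nuts to z 165 mm); the horizontal hand wheel is above it
- fence_face (a point): middle of the front face of the steel back fence, at x +18, y 0, z 38 mm of the press; the fence is 124 mm wide and 30 mm high above the base. The block's spine belongs flat against this face; its front edge then stands 5 mm out over the front edge of the base, parallel to it
- pad: loose block of three paper pads, 148 (x, towards the fence) x 105 x 35 mm, 0.45 kg, flat on the base. Origin: centre of underside; front edge x -74, spine x +74 mm. Starts 15 to 35 mm short, up to 6 degrees askew; home, its origin is at x -56 mm of the press. Slides at 2 to 5 N; force jumps when a corner or the spine meets the fence. Two spread fingertips on the front edge turn it square
- pad_spine (a point): middle of the spine face of the pad block, 17.5 mm above its underside
- wheel (a joint): rotation of the hand wheel about its vertical axis, rad: exactly 0 at the start whatever the handle's direction, growing clockwise seen from above; one turn = 6.283. It stays where it is left; about 3 N at the handle turns it. Travel ends at stops at about 7.08 and -0.9 rad
- wheel_hub (a point): top of the wheel's hub, on its axis, about 188 mm above the worktop. Cast aluminium three-spoke wheel, rim circle 120 mm across its centre line, rim 14 mm thick, its top 187 mm above the worktop; only the handle stands higher than 190 mm. The wheel keeps its height as it turns
- handle_mid (a point): middle of the handle on the handle's axis, 60 mm from the wheel's axis, about 218 mm above the worktop. Goes round with the wheel. At the start it may lie in any direction
- handle: black upright handle on the rim, a sleeve that revolves freely on its pin, 25 mm thick, 55 mm high, from 190 to 245 mm above the worktop. Origin: middle of its lower end; its own yaw means nothing
- plate: aluminium press plate, 84 (x) x 216 (y) x 14 mm, level between the columns, with a springy 6 mm black rubber facing under it; origin: centre of the aluminium underside. The screw lowers it 8 mm per clockwise turn. The rubber starts 7.2 mm above the pad block, so it rests on the block from about 5.65 rad of the wheel on
- glue_stick: glue stick, 27 mm thick, 91 mm high, standing on the worktop beside the press on its +y side; leave it. Origin: centre of the underside
- stamp: rubber stamp with a turned wooden handle, 26x52 mm, 77 mm high, standing beside the press on its -y side; leave it. Origin: centre of the underside
- small_carton: small pale carton, 61x100x51 mm, lying farther out on the -y side; leave it. Origin: centre of the underside

How it is judged:
By the outcome, as a careful person would: the job done as asked, in the order asked, and still so for the second after the job is handed in, with the robot touching nothing.
It also fails if it takes over 72 s, if anything falls off the work surface, if the arm or the gripper's body presses on something with over 40 N, if the wrist force passes 120 N, or if a joint passes its speed limit or range.

### The arm

A 6-joint arm with a two-finger parallel gripper is mounted at the origin on a cart in front of the work surface, level with it; the furniture and walls round the work are solid. World frame = base frame: x ahead of the robot, y to its left, z up, the work surface at z = 0. Lengths are in m, angles in rad, forces in N, time in s.
With the tool pointing down it reaches from about 0.325 to 0.9 m from the base axis. Payload 6.1 kg.
Tool frame: the origin (TCP) lies between the finger pads; the fingertips stand r.tip_reach ahead of it and the grasp point (between the pads) is the TCP (r.tip_reach is the distance from the TCP to the fingertips, in m); z points along the fingers, y is the line along which they close (so a half turn about z gives the same grasp; the last joint's range is limited). The gripper opens to 85 mm and grips with 20 to 120 N. Pads are 22 mm wide; open, the fingers measure 114 mm over their backs; the gripper's body (76 mm by 85 mm) begins 54 mm behind the grasp point. The pads swing forward as they close: fully open they stand 13 mm farther back than shut.
Start: joints at [1.032, 0.22, 1.526, -0, 1.395, -0.126], TCP at [0.251, 0.572, 0.25] pointing down, gripper open.
Joint ranges: [-2.98, 2.98], [-0.91, 2.08], [0.09, 2.57], [-1.24, 4.39], [0.2, 2.65], [-2.68, 2.68]. Speed limits (rad/s): [2.57, 2.57, 3.01, 3.14, 3.14, 3.14].

### API

Orientations are given as a unit quaternion [w, x, y, z].
In Python, from rig import r gives the robot as it stands.
- The arm moves only by the shell command python3 inch.py [OPENING] [FORCE], which reads ROWS from standard input. ROWS is a JSON list of rows, 1 to 12 of them, each an object with the fields d (a list: dx, dy, dz in m), turn (a turn about the tool's z in rad); a field left out counts as zero; each row shifts and turns the commanded pose from where the row before left it, along the tool's axes as they then stand; what a row does not reach is not made up. A row lasts 1/12 s, in which the tool goes at most 0.0417 m and 0.125 rad, less where a joint would pass 70% of its speed; a pose out of reach is approached as far as the arm can. OPENING is the opening from 0.0 (shut) to 1.0 (fully open), set as the command begins (- or left out keeps the last). The fingers move at their own pace and stop on an object; FORCE is the grip in N (left out, the last holds). Time passes only in rows, so rows that do not move let the fingers close. It prints the time, the measured TCP pose, the force, the opening and the grip force at its end. Input that does not fit is refused with a message, and nothing moves.
- r.observe(): the state, without advancing time (a new reading comes with each control period).
- r.grab_frame(name): name is "scene" or "top" or "wrist"; returns a dict with "color" (420x560x3 uint8, blue, green, red), "fx", "fy", "cx", "cy" (pixels), "world_from_camera" (4x4, takes a point from camera to world coordinates); the wrist camera has in their place "mount" (4x4, takes a point from camera to tool coordinates, whose origin is the TCP and whose axes are the flange's). Camera axes: x right, y up, looking along -z (the intrinsics and any distortion apply to the point x, -y, -z); pixel columns grow to the right and rows downward; lengths in m; the calibration is good to about 2 mm. The wrist camera is an equidistant fisheye: a pixel r from the principal point sees the ray r / f radians off the axis. A picture is of the moment at which its call begins: read the wrist's pose just before it. There is no depth.
- r.hand_in(): hands the job in; it is judged then, once.
The state is a dict: "clock": time; "joint_pos": joint angles; "qvel": joint speeds; "effort": joint torques, N m; "eef_pos": TCP position; "eef_rot": TCP orientation; "wrist_force": force on the tool from outside, world axes, zero at the start; "ft_torque": the same for the moment, N m; "gripper_width": opening from 0.0 (shut) to 1.0 (fully open); "grasp_force": force on a finger pad.
Only numpy, scipy, OpenCV 4.12 (cv2) and the standard library are available. Lean on these libraries where they do the work, as an engineer would, in place of code of your own. Each camera call takes 0.05 s, during which the arm holds its last target. There are 200 camera calls.

## Working session

There is one attempt and no reset: what is moved stays moved. The work goes in short steps, Python scripts to look and compute and a shell command to move; the robot and the scene stay as the last step left them, time stands still between calls to the robot, and variables do not carry over. Pictures are saved under pics/ and viewed, at most 12 in all, crops included, and the job is handed in when it is done.

```bash
ls; mkdir -p pics
python3 - <<'E'
from rig import r
import cv2,json,numpy as np
o=r.observe();print(o, r.tip_reach)
for n in("scene","top"):
    f=r.grab_frame(n);cv2.imwrite(f"pics/{n}0.png",f["color"]);print(n,{k:np.round(v,4).tolist() for k,v in f.items() if k!="color"})
E
```

```text
inch.py
pics
rig.py
{'clock': 0.0, 'joint_pos': array([ 1.03189263e+00,  2.21210205e-01,  1.52762626e+00,  1.91704679e-06,
        1.39473120e+00, -1.26094711e-01]), 'qvel': array([ 0.00106007,  0.00139091, -0.00188068,  0.00132766,  0.00126572,
        0.00027372]), 'effort': array([ 1.38881287e-04, -4.96900713e+01, -3.89393985e+01, -1.94049640e-04,
        1.12641629e-02, -1.86818625e-05]), 'eef_pos': array([0.25043803, 0.57199365, 0.24920107]), 'eef_rot': array([-3.23221124e-04,  2.04942109e-01,  9.78773598e-01, -9.33114812e-04]), 'wrist_force': array([-0.02578133, -0.74625052,  0.13966406]), 'ft_torque': array([ 0.00696414, -0.01418461,  0.03718392]), 'grasp_force': 0.0, 'gripper_width': 0.9972624130525729} 0.019
scene {'fx': 416.9045, 'fy': 416.9045, 'cx': 278.1194, 'cy': 211.2439, 'world_from_camera': [[0.8719, 0.2232, -0.4359, 0.1203], [-0.4895, 0.426, -0.7609, -0.7961], [0.0159, 0.8768, 0.4807, 0.6415], [0.0, 0.0, 0.0, 1.0]]}
top {'fx': 525.2261, 'fy': 525.2261, 'cx': 271.4866, 'cy': 208.8326, 'world_from_camera': [[-0.0056, 0.9802, -0.1981, 0.3222], [-1.0, -0.0049, 0.0038, -0.0005], [0.0027, 0.1981, 0.9802, 1.4426], [0.0, 0.0, 0.0, 1.0]]}
```

View pics/scene0.png

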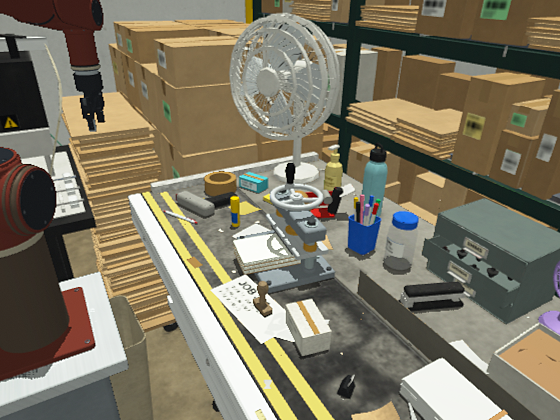

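View pics/top0.png

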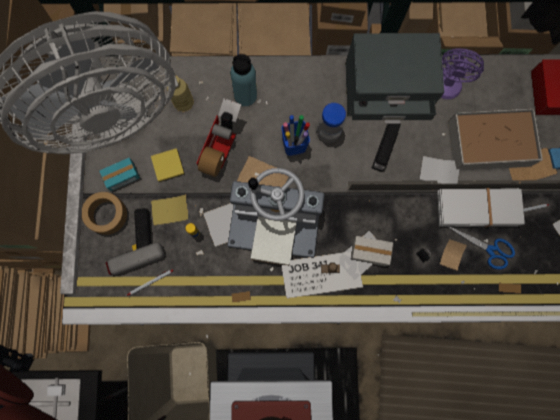

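The scene view shows the press with its wheel near (298,195). In the top view the hub is near (278,194), the handle near (254,184), and the pad near (273,240). I'll enlarge both.

Run:
```python
import cv2
a=cv2.imread("pics/top0.png")[170:270,215:335];cv2.imwrite("pics/t1.png",cv2.resize(a,None,fx=6,fy=6,interpolation=cv2.INTER_CUBIC))
a=cv2.imread("pics/scene0.png")[155:290,220:350];cv2.imwrite("pics/s1.png",cv2.resize(a,None,fx=4.4,fy=4.4,interpolation=cv2.INTER_CUBIC))
```

```text
(no output)
```

View pics/t1.png

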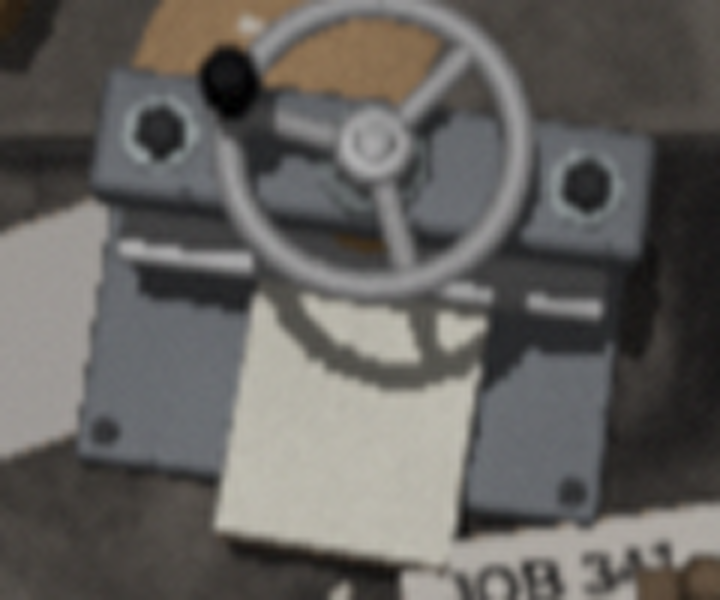

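View pics/s1.png

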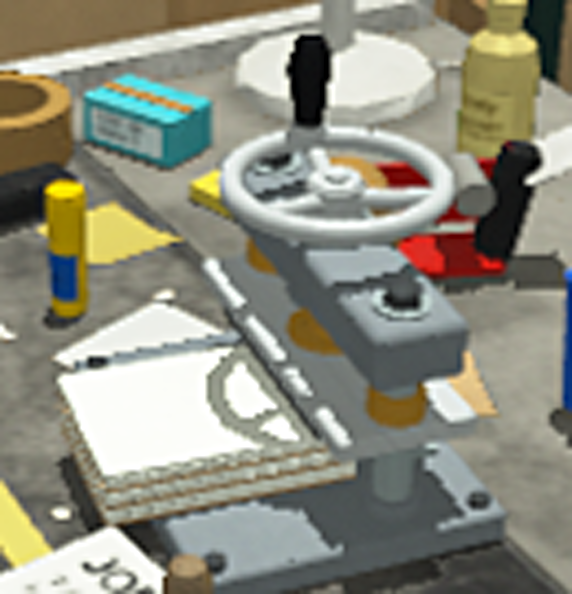

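The enlarged top crop (×6, offset 215,170) gives these positions:
- Hub at (373,143), handle top at about (229,75).
- Base front corners at (80,460) and (597,520).
- Pad front corners at (215,530) and (447,560).
- Beam nuts at (160,131) and (585,185).

In the scene crop the hub is at (338,182), the handle runs from (309,40) to (309,125), and the glue stick and stamp stand beside the press.

```bash
cat > h.py <<'E'
import numpy as np,cv2
from rig import r
def ray(f,u,v):
    T=f["world_from_camera"];d=np.array([(u-f["cx"])/f["fx"],-(v-f["cy"])/f["fy"],-1.]);return T[:3,3],T[:3,:3]@d
def onz(f,u,v,z):
    o,d=ray(f,u,v);return o+d*(z-o[2])/d[2]
def two(f,a,g,b):
    o,d=ray(f,*a);p,e=ray(g,*b);s=np.linalg.lstsq(np.c_[d,-e],p-o,rcond=None)[0]
    A,B=o+d*s[0],p+e*s[1];return (A+B)/2,np.linalg.norm(A-B)
E
python3 - <<'E'
from h import *
np.set_printoptions(precision=4,suppress=True)
t=r.grab_frame("top");s=r.grab_frame("scene")
T=lambda x,y:((x+.5)/6-.5+215,(y+.5)/6-.5+170)
S=lambda x,y:((x+.5)/4.4-.5+220,(y+.5)/4.4-.5+155)
for n,p,z in [("hub",(373,143),.188),("hand",(229,75),.245),("baseL",(80,460),.02),("baseR",(597,520),.02),("nutL",(160,131),.165),("nutR",(585,185),.165),("padL",(215,530),.055),("padR",(447,560),.055)]:
    print(n,onz(t,*T(*p),z))
print("hub2",two(t,T(373,143),s,S(338,182)),onz(s,*S(338,182),.188))
print("handmid",onz(s,*S(309,82),.218), "handtop", two(t,T(229,75),s,S(309,42)))
print("baseR s",two(t,T(597,520),s,S(205,590)))
print("pad front L/R s",onz(s,*S(62,378),.055),onz(s,*S(107,480),.055))
im=t["color"]; hsv=cv2.cvtColor(im,cv2.COLOR_BGR2HSV)
m=((im.min(2)>125)&(hsv[...,1]<60)).astype(np.uint8);m[:218]=0;m[262:]=0;m[:,:248]=0;m[:,300:]=0
# sub-pixel pad front edge and sides: threshold crossing down columns
g=im[...,1].astype(float)
pts=[]
for u in range(254,288):
    c=g[240:272,u];k=np.argmin(np.diff(c));d=-np.diff(c)[max(k-1,0):k+2];d=np.clip(d,0,None);pts.append((u,240+max(k-1,0)+.5+(d*np.arange(len(d))).sum()/d.sum()))
P=np.array([onz(t,*p,.055) for p in pts]);print(np.round(np.array(pts)[::4],2).tolist())
q=np.polyfit(P[:,1],P[:,0],1);print("pad front slope deg",np.degrees(np.arctan(q[0])),np.abs(np.polyval(q,P[:,1])-P[:,0]).max())
pts=[]
for u in list(range(232,250))+list(range(295,312)):
    c=g[238:264,u].copy();c=g[236:262,u];k=np.argmin(np.diff(c));pts.append((u,236+k+.5))
print(pts)
for n,lo,hi,c in [("yellow",(20,120,120),(35,255,255),None)]:
    mm=cv2.inRange(hsv,lo,hi);_,_,st,ce=cv2.connectedComponentsWithStats(mm[215:250,180:205]);print(st,ce+[180,215])
E
```

```text
hub [ 0.6142 -0.0185  0.188 ]
hand [0.6285 0.0386 0.245 ]
baseL [0.5063 0.1133 0.02  ]
baseR [ 0.4778 -0.1209  0.02  ]
nutL [0.6251 0.0699 0.165 ]
nutR [ 0.6012 -0.1066  0.165 ]
padL [0.4704 0.0506 0.055 ]
padR [ 0.4566 -0.0515  0.055 ]
hub2 (array([ 0.6164, -0.0188,  0.1804]), np.float64(0.0009717257940780839)) [ 0.6087 -0.0316  0.188 ]
handmid [0.6289 0.0353 0.218 ] handtop (array([0.6297, 0.0386, 0.2414]), np.float64(0.0005417199355376494))
baseR s (array([ 0.4784, -0.1213,  0.0169]), np.float64(0.0006390276131225526))
pad front L/R s [0.4733 0.0483 0.055 ] [ 0.4533 -0.056   0.055 ]
[[254.0, 258.53], [258.0, 259.37], [262.0, 260.3], [266.0, 260.57], [270.0, 261.38], [274.0, 262.31], [278.0, 262.59], [282.0, 262.83], [286.0, 263.18]]
pad front slope deg 8.727835363046992 0.0016795807931044848
[(232, np.float64(246.5)), (233, np.float64(246.5)), (234, np.float64(246.5)), (235, np.float64(246.5)), (236, np.float64(246.5)), (237, np.float64(246.5)), (238, np.float64(246.5)), (239, np.float64(246.5)), (240, np.float64(246.5)), (241, np.float64(247.5)), (242, np.float64(247.5)), (243, np.float64(247.5)), (244, np.float64(247.5)), (245, np.float64(247.5)), (246, np.float64(247.5)), (247, np.float64(247.5)), (248, np.float64(248.5)), (249, np.float64(248.5)), (295, np.float64(254.5)), (296, np.float64(254.5)), (297, np.float64(254.5)), (298, np.float64(254.5)), (299, np.float64(254.5)), (300, np.float64(254.5)), (301, np.float64(255.5)), (302, np.float64(255.5)), (303, np.float64(255.5)), (304, np.float64(255.5)), (305, np.float64(255.5)), (306, np.float64(255.5)), (307, np.float64(255.5)), (308, np.float64(249.5)), (309, np.float64(249.5)), (310, np.float64(249.5)), (311, np.float64(249.5))]
[[  0   0  25  35 765]
 [  0   0   8   5  35]
 [  6   8   9  10  75]] [[192.6065 233.1281]
 [183.0857 216.8571]
 [189.9733 227.56  ]]
```

Press yaw is about -7.3° and its origin about (0.6145, -0.019). The pad is about 22 mm short and roughly 1° askew. I'll move in front of the pad at height.

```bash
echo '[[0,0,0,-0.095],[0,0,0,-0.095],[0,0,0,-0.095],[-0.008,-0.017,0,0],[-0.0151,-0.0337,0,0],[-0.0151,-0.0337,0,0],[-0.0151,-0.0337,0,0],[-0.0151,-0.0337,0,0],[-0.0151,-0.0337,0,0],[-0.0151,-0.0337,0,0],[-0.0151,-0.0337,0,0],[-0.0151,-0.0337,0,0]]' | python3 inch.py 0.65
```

```text
refused: ROWS must be a list of objects, one for each row. Nothing was moved.
```

I used the wrong layout. The manual says a list of objects, one for each row; once more.

```bash
echo '[{"turn": -0.095},{"turn": -0.095},{"turn": -0.095},{"d": [-0.008,-0.017,0]},{"d": [-0.0151,-0.0337,0]},{"d": [-0.0151,-0.0337,0]},{"d": [-0.0151,-0.0337,0]},{"d": [-0.0151,-0.0337,0]},{"d": [-0.0151,-0.0337,0]},{"d": [-0.0151,-0.0337,0]},{"d": [-0.0151,-0.0337,0]},{"d": [-0.0151,-0.0337,0]}]' | python3 inch.py 0.65
echo '[{"d": [-0.0151,-0.0337,0]},{"d": [-0.0151,-0.0337,0]},{"d": [-0.0151,-0.0337,0]},{"d": [-0.0151,-0.0337,0]},{"d": [-0.0151,-0.0337,0]},{"d": [-0.0151,-0.0337,0]},{"d": [-0.0151,-0.0337,0]},{"d": [-0.008,-0.017,0]},{},{}]' | python3 inch.py
cat > st.py <<'E'
from h import *
from scipy.spatial.transform import Rotation as R
np.set_printoptions(precision=4,suppress=True)
O=np.array([.6145,-.019]);a=np.radians(-7.3);M=np.array([[np.cos(a),np.sin(a)],[-np.sin(a),np.cos(a)]])
def st():
    o=r.observe();q=o["eef_rot"];m=R.from_quat([q[1],q[2],q[3],q[0]]).as_matrix()
    print("t",round(o["clock"],2),"p",o["eef_pos"],"press",M@(o["eef_pos"][:2]-O),"yang",np.degrees(np.arctan2(m[0,1],m[1,1])),"F",o["wrist_force"],"j",o["joint_pos"],"w",o["gripper_width"],"tr",r.tip_reach)
    return o,m
E
python3 - <<'E'
from st import *
st();f=r.grab_frame("wrist");print(f["mount"],f["fx"],f["cx"],f["cy"]);cv2.imwrite("pics/w1.png",f["color"])
E
```

```text
clock: 1.2
eef_pos: [0.3419, 0.2702, 0.2503]
eef_rot: [0.0, 0.064, 0.998, 0.0]
wrist_force: [1.0, -0.1, -1.0]
gripper_width: 0.646
grasp_force: 0.0
clock: 2.03
eef_pos: [0.4224, 0.0057, 0.2501]
eef_rot: [-0.0, 0.065, 0.998, 0.0]
wrist_force: [-0.3, 0.1, 0.7]
gripper_width: 0.648
grasp_force: 0.0
t 2.03 p [0.4224 0.0057 0.2501] press [-0.1937  0.0001] yang 7.489141626350724 F [-0.3099  0.0854  0.6855] j [-0.1739 -0.2872  2.0215  0.0003  1.408  -1.614 ] w 0.6479060930329742 tr 0.019
[[ 0.0004  0.9641  0.2656  0.0682]
 [ 1.     -0.0006  0.0004 -0.0003]
 [ 0.0006  0.2656 -0.9641 -0.1233]
 [ 0.      0.      0.      1.    ]] 325.19226210127806 275.41539670640503 203.35029405217193
```

View pics/w1.png

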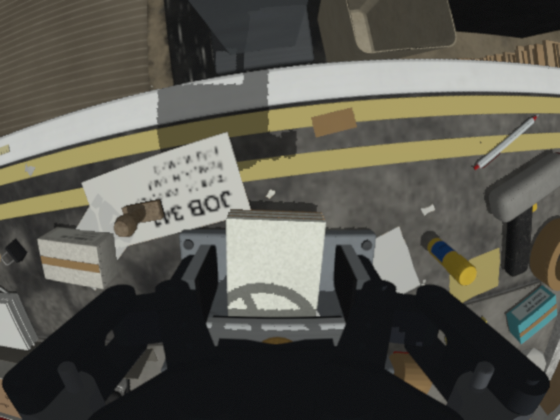

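The wrist view shows the pad's front edge at row ~213 (cols 230–325), parallel to the base edge at row ~236. The two fingers are spread either side of it, and the stamp (140,213) and glue stick (455,262) are well clear. Descending.

```bash
echo '[{"d": [0,0,0.02]},{"d": [0,0,0.03]},{"d": [0,0,0.03]},{"d": [0,0,0.03]},{"d": [0,0,0.03]},{"d": [0,0,0.03]},{"d": [0,0,0.02]},{"d": [0,0,0.013]},{"d": [-0.01,0,0]},{"d": [-0.005,0,0]},{}]' | python3 inch.py
python3 - <<'E'
from st import *
st();f=r.grab_frame("scene");cv2.imwrite("pics/s2.png",cv2.resize(f["color"][190:310,190:350],None,fx=5,fy=5,interpolation=cv2.INTER_CUBIC))
E
```

```text
clock: 3.0
eef_pos: [0.44, 0.0049, 0.0489]
eef_rot: [0.002, 0.063, 0.998, -0.0]
wrist_force: [1.1, 0.7, 0.5]
gripper_width: 0.654
grasp_force: 0.0
t 3.0 p [0.44   0.0049 0.0489] press [-0.1761  0.0015] yang 7.253158334202655 F [1.1218 0.6815 0.5262] j [-0.1686  0.0355  2.15    0.0001  0.9526 -1.6128] w 0.6536205964805848 tr 0.019
```

View pics/s2.png

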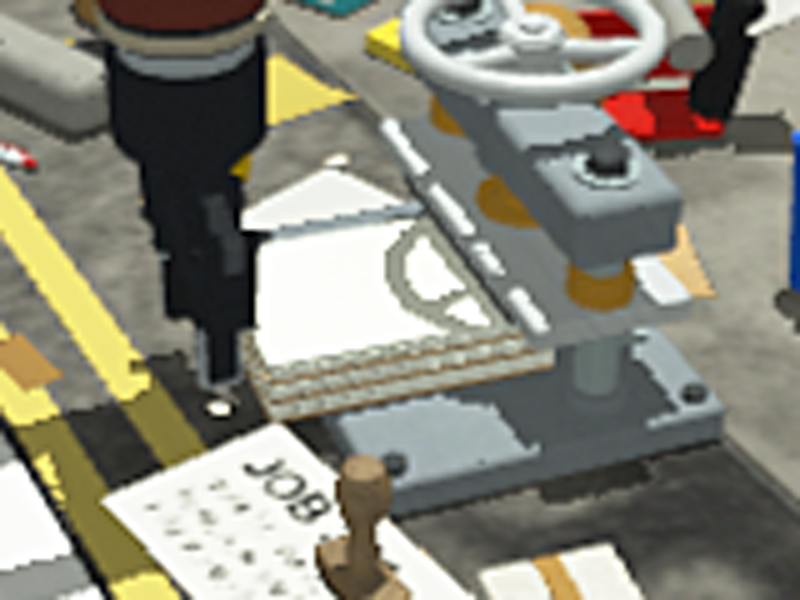

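The fingertips stand at the pad's mid-height, just in front of its edge, clear of the worktop. Now pushing slowly.

```bash
echo '[{"d": [-0.0025,0,0]},{"d": [-0.0025,0,0]},{"d": [-0.0025,0,0]},{"d": [-0.0025,0,0]},{"d": [-0.0025,0,0]},{"d": [-0.0025,0,0]},{"d": [-0.0025,0,0]},{"d": [-0.0025,0,0]},{"d": [-0.0025,0,0]}]' | python3 inch.py; python3 -c "
from st import *
st()"; echo '[{"d": [-0.0015,0,0]},{"d": [-0.0015,0,0]},{"d": [-0.0015,0,0]},{}]' | python3 inch.py; python3 -c "
from st import *
st()"
```

```text
clock: 3.8
eef_pos: [0.4597, 0.0017, 0.0471]
eef_rot: [-0.0, 0.064, 0.998, 0.0]
wrist_force: [-3.5, 0.5, 2.2]
gripper_width: 0.65
grasp_force: 1.4
t 3.8 p [0.4597 0.0017 0.0471] press [-0.1562  0.0008] yang 7.329245122398213 F [-3.4953  0.5418  2.2472] j [-0.1682  0.0881  2.0984 -0.      0.9556 -1.6111] w 0.6498404223274749 tr 0.019
clock: 4.13
eef_pos: [0.4645, 0.0012, 0.0472]
eef_rot: [0.0, 0.064, 0.998, 0.0]
wrist_force: [-1.4, 0.2, -1.4]
gripper_width: 0.656
grasp_force: 0.5
t 4.13 p [0.4645 0.0012 0.0472] press [-0.1513  0.001 ] yang 7.316473647076663 F [-1.3868  0.1597 -1.3602] j [-0.1676  0.0983  2.087   0.0002  0.9557 -1.6108] w 0.6557929144687752 tr 0.019
```

```bash
for i in 1; do echo '[{"d": [-0.0015,0,0]},{"d": [-0.0015,0,0]},{"d": [-0.0015,0,0]},{}]' | python3 inch.py|grep -E "pos|force"; echo '[{"d": [-0.001,0,0]},{"d": [-0.001,0,0]},{}]' | python3 inch.py|grep -E "pos|force"; echo '[{"d": [-0.001,0,0]},{"d": [-0.001,0,0]},{}]' | python3 inch.py|grep -E "pos|force";  done; python3 -c "
from st import *
st()"
```

```text
eef_pos: [0.4692, 0.0005, 0.0474]
wrist_force: [-0.8, -0.1, -1.0]
grasp_force: 0.4
eef_pos: [0.4708, 0.0003, 0.0474]
wrist_force: [-2.4, 0.4, 1.5]
grasp_force: 1.2
eef_pos: [0.4729, 0.0, 0.0474]
wrist_force: [-2.0, 0.3, 1.6]
grasp_force: 1.2
t 4.97 p [0.4729 0.     0.0474] press [-0.1428  0.0009] yang 7.325558202315574 F [-2.0407  0.268   1.5512] j [-0.167   0.117   2.066   0.0001  0.958  -1.61  ] w 0.6472052989642532 tr 0.019
```

```bash
for i in 1; do echo '[{"d": [-0.001,0,0]},{"d": [-0.001,0,0]},{}]' | python3 inch.py|grep -E "pos|force"; echo '[{"d": [-0.001,0,0]},{}]' | python3 inch.py|grep -E "pos|force"; echo '[{"d": [-0.001,0,0]},{}]' | python3 inch.py|grep -E "pos|force";  done; python3 -c "
from st import *
st()"
```

```text
eef_pos: [0.4735, -0.0, 0.0471]
wrist_force: [-8.4, 0.4, 6.4]
grasp_force: 3.9
eef_pos: [0.4735, -0.0, 0.0469]
wrist_force: [-11.1, 0.9, 8.8]
grasp_force: 5.6
eef_pos: [0.4736, -0.0, 0.0466]
wrist_force: [-14.4, 1.2, 11.6]
grasp_force: 7.2
t 5.55 p [ 0.4736 -0.      0.0466] press [-0.1422  0.0009] yang 7.310817947276775 F [-14.3961   1.1684  11.644 ] j [-0.1665  0.1254  2.0584 -0.0005  0.9651 -1.6095] w 0.648847856059026 tr 0.019
```

```bash
python3 -c "
from st import *
st();print(r.observe()['ft_torque'])"; echo '[{"d": [-0.001,0,0],"turn": 0.012},{}]' | python3 inch.py|grep -E "pos|force|rot";python3 -c "
from st import *
st();print(r.observe()['ft_torque'])"; echo '[{"turn": -0.024},{}]' | python3 inch.py|grep -E "pos|force|rot"; python3 -c "
from st import *
st();print(r.observe()['ft_torque'])"
```

```text
t 5.55 p [ 0.4736 -0.      0.0466] press [-0.1422  0.0009] yang 7.310817947276775 F [-14.3961   1.1684  11.644 ] j [-0.1665  0.1254  2.0584 -0.0005  0.9651 -1.6095] w 0.648847856059026 tr 0.019
[ 0.1347  2.0417 -0.0893]
eef_pos: [0.4736, 0.0004, 0.0464]
eef_rot: [-0.005, 0.069, 0.998, 0.001]
wrist_force: [-17.2, 3.3, 13.0]
grasp_force: 8.6
t 5.72 p [0.4736 0.0004 0.0464] press [-0.1422  0.0014] yang 7.9669589273560995 F [-17.2042   3.2846  13.0448] j [-0.166   0.1275  2.0567  0.0003  0.967  -1.5979] w 0.6503567638063856 tr 0.019
[0.8816 2.4086 0.527 ]
eef_pos: [0.4734, 0.0003, 0.0462]
eef_rot: [-0.005, 0.058, 0.998, 0.001]
wrist_force: [-16.1, 3.1, 12.5]
grasp_force: 8.7
t 5.88 p [0.4734 0.0003 0.0462] press [-0.1425  0.0012] yang 6.593488040936314 F [-16.1082   3.0575  12.4699] j [-0.1662  0.1274  2.0571 -0.      0.967  -1.6219] w 0.6510059512017438 tr 0.019
[ 0.0114  2.5105 -0.5408]
```

The torque resists equally either side of 7.3°, so the pad is square against the fence. Backing off and checking.

```bash
echo '[{"turn": 0.012},{"d": [0.006,0,0]},{"d": [0.015,0,0]},{"d": [0.02,0,0]},{"d": [0,0,-0.03]},{"d": [0,0,-0.035]},{"d": [0,0,-0.035]},{"d": [0,0,-0.035]},{"d": [0,0,-0.035]},{"d": [0,0,-0.03]},{},{}]' | python3 inch.py 0
python3 - <<'E'
from st import *
st();f=r.grab_frame("top");cv2.imwrite("pics/top2.png",f["color"]);w=r.grab_frame("wrist")
a=cv2.resize(f["color"][165:275,215:335],(600,550),interpolation=cv2.INTER_CUBIC);b=w["color"]
cv2.imwrite("pics/w2raw.png",b);b=cv2.resize(b[150:350,150:420],None,fx=2.9,fy=2.9,interpolation=cv2.INTER_CUBIC)
cv2.imwrite("pics/w2.png",b)
E
```

```text
clock: 6.88
eef_pos: [0.439, 0.0043, 0.2501]
eef_rot: [0.004, 0.064, 0.998, -0.0]
wrist_force: [-0.4, -0.1, -1.3]
gripper_width: 0.001
grasp_force: 0.0
t 6.88 p [0.439  0.0043 0.2501] press [-0.177   0.0009] yang 7.316896380946176 F [-0.4006 -0.1395 -1.2541] j [-0.1702 -0.2482  1.9905  0.0002  1.3919 -1.6133] w 0.0005357060811125797 tr 0.019
```

View pics/w2.png

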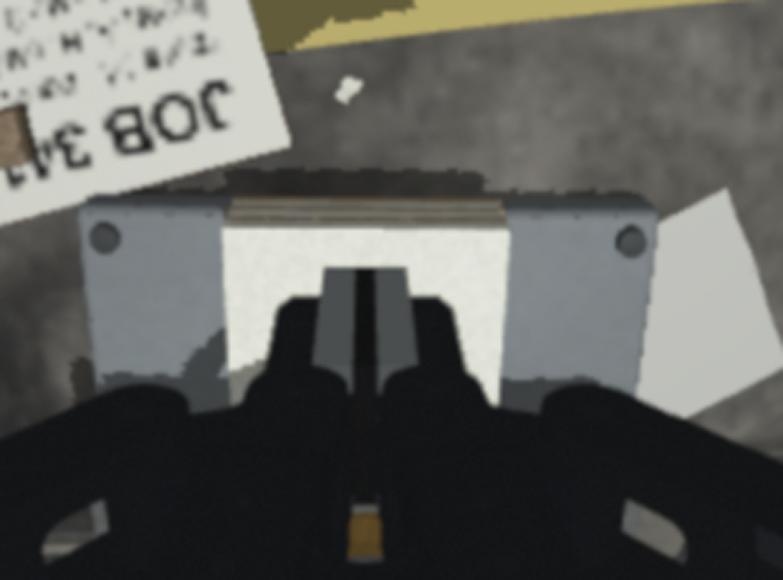

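The pad is home: its front face stands parallel to and slightly out over the base edge. Next I'll place the shut fingers behind the handle.

```bash
echo '[{"turn": 0.115},{"d": [-0.0145,0.0078,0]},{"d": [-0.029,0.0157,0]},{"d": [-0.029,0.0157,0]},{"d": [-0.029,0.0157,0]},{"d": [-0.029,0.0157,0]},{"d": [-0.0145,0.0078,0]},{"d": [0,0,0.014]},{"d": [0,0,0.014]},{},{}]' | python3 inch.py 0
python3 - <<'E'
from st import *
st();w=r.grab_frame("wrist")["color"]
s=r.grab_frame("scene")["color"][140:240,240:360]
b=np.hstack([cv2.resize(w,(480,360)),cv2.resize(s,(320,267),interpolation=cv2.INTER_CUBIC)[:, :] if 0 else cv2.copyMakeBorder(cv2.resize(s,(320,267),interpolation=cv2.INTER_CUBIC),0,93,0,0,0)])
cv2.imwrite("pics/w3.png",b)
E
```

```text
clock: 7.9
eef_pos: [0.5949, 0.046, 0.2163]
eef_rot: [-0.003, 0.121, 0.993, -0.0]
wrist_force: [0.7, -0.3, -0.6]
gripper_width: -0.004
grasp_force: 0.0
t 7.9 p [0.5949 0.046  0.2163] press [-0.0277  0.062 ] yang 13.909308776884309 F [ 0.7446 -0.2922 -0.6459] j [-0.055   0.183   1.6347  0.0001  1.3294 -1.383 ] w -0.003955875643130084 tr 0.019
```

View pics/w3.png

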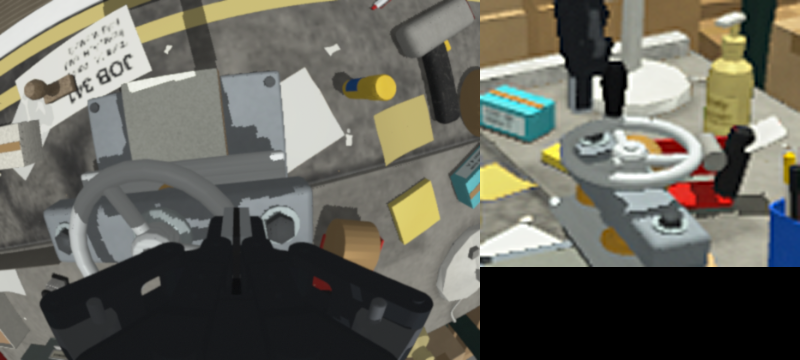

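The wrist view shows the shut fingers directly behind the handle, over the rim near the left nut. The scene view confirms the handle just beyond the fingers at a similar height. I'll raise 5 mm and close up.

```bash
echo '[{"d": [-0.003,0,-0.003]},{"d": [-0.003,0,-0.002]},{"d": [-0.002,0,0]},{}]' | python3 inch.py; echo '[{"d": [-0.0015,0,0]},{}]' | python3 inch.py|grep -E "pos|ce";echo '[{"d": [-0.0015,0,0]},{}]' | python3 inch.py|grep -E "pos|ce"
```

```text
clock: 8.33
eef_pos: [0.6052, 0.0437, 0.2254]
eef_rot: [0.001, 0.121, 0.993, 0.0]
wrist_force: [0.2, -0.5, 0.5]
gripper_width: -0.003
grasp_force: 0.0
eef_pos: [0.6059, 0.0435, 0.2244]
wrist_force: [0.1, -0.2, -0.7]
grasp_force: 0.0
eef_pos: [0.607, 0.0433, 0.2242]
wrist_force: [-1.0, -0.3, 1.1]
grasp_force: 0.6
```

Contact is where predicted. Starting the orbit.

```bash
echo '[{"d": [-0.0061,0.002,0],"turn": 0.1},{"d": [-0.0061,0.002,0],"turn": 0.1},{"d": [-0.0061,0.002,0],"turn": 0.1},{"d": [-0.0061,0.002,0],"turn": 0.1},{"d": [-0.0061,0.002,0],"turn": 0.1},{"d": [-0.0061,0.002,0],"turn": 0.1}]' | python3 inch.py
python3 - <<'E'
from st import *
o,m=st()
H=np.array([.615,-.0187]);d=o["eef_pos"][:2]-H;print("radius",np.linalg.norm(d),"in tool",m[:2,:2].T@d)
E
```

```text
clock: 9.17
eef_pos: [0.6444, 0.0374, 0.2242]
eef_rot: [-0.001, 0.411, 0.912, 0.0]
wrist_force: [-0.8, 1.5, 1.5]
gripper_width: -0.001
grasp_force: 1.5
t 9.17 p [0.6444 0.0374 0.2242] press [0.0225 0.0597] yang 48.538938773981116 F [-0.8245  1.5405  1.5053] j [-0.0647  0.2874  1.496   0.001   1.3594 -0.7885] w -0.0005899214822436619 tr 0.019
radius 0.06329622412726073 in tool [0.0226 0.0591]
```

```bash
cat > c.py <<'E'
from st import *
o,m=st()
H=np.array([.615,-.0187]);d=o["eef_pos"][:2]-H;print("in tool",m[:2,:2].T@d,"F tool",m.T@o["wrist_force"])
E
echo '[{"d": [-0.0061,0.002,0],"turn": 0.1},{"d": [-0.0061,0.002,0],"turn": 0.1},{"d": [-0.0061,0.002,0],"turn": 0.1},{"d": [-0.0061,0.002,0],"turn": 0.1},{"d": [-0.0061,0.002,0],"turn": 0.1},{"d": [-0.0061,0.002,0],"turn": 0.1},{"d": [-0.0061,0.002,0],"turn": 0.1},{"d": [-0.0061,0.002,0],"turn": 0.1},{"d": [-0.0061,0.002,0],"turn": 0.1},{"d": [-0.0061,0.002,0],"turn": 0.1},{"d": [-0.0061,0.002,0],"turn": 0.1},{"d": [-0.0061,0.002,0],"turn": 0.1}]' | python3 inch.py >/dev/null; python3 c.py
echo '[{"d": [-0.0061,0.002,0],"turn": 0.1},{"d": [-0.0061,0.002,0],"turn": 0.1},{"d": [-0.0061,0.002,0],"turn": 0.1},{"d": [-0.0061,0.002,0],"turn": 0.1},{"d": [-0.0061,0.002,0],"turn": 0.1},{"d": [-0.0061,0.002,0],"turn": 0.1},{"d": [-0.0061,0.002,0],"turn": 0.1},{"d": [-0.0061,0.002,0],"turn": 0.1},{"d": [-0.0061,0.002,0],"turn": 0.1},{"d": [-0.0061,0.002,0],"turn": 0.1}]' | python3 inch.py >/dev/null; python3 c.py
```

```text
t 10.17 p [ 0.6794 -0.0266  0.2242] press [0.0653 0.0007] yang 117.29038370712686 F [ 0.8953  2.4253 -0.7869] j [-0.1556  0.3667  1.3967  0.0014  1.3777  0.3204] w -0.0011075667444823373 tr 0.019
in tool [0.0225 0.0608] F tool [ 2.5646 -0.3164  0.7907]
t 11.0 p [ 0.6445 -0.0781  0.2242] press [ 0.0372 -0.0548] yang 174.62389862762612 F [ 3.836  -0.0376 -1.6919] j [-0.2421  0.2939  1.4879  0.0004  1.3581  1.2348] w 5.7151142136898147e-05 tr 0.019
in tool [0.0238 0.0619] F tool [3.8124 0.3965 1.699 ]
```

```bash
echo '[{"d": [-0.0061,0.0018,0],"turn": 0.1},{"d": [-0.0061,0.0018,0],"turn": 0.1},{"d": [-0.0061,0.0018,0],"turn": 0.1},{"d": [-0.0061,0.0018,0],"turn": 0.1},{"d": [-0.0061,0.0018,0],"turn": 0.1},{"d": [-0.0061,0.0018,0],"turn": 0.1},{"d": [-0.0061,0.0018,0],"turn": 0.1},{"d": [-0.0061,0.0018,0],"turn": 0.1},{"d": [-0.0061,0.0018,0],"turn": 0.1},{"d": [-0.0061,0.0018,0],"turn": 0.1},{"d": [-0.0061,0.0018,0],"turn": 0.1},{"d": [-0.0061,0.0018,0],"turn": 0.1}]' | python3 inch.py >/dev/null; python3 c.py
```

```text
t 12.0 p [ 0.5731 -0.0669  0.2243] press [-0.035  -0.0528] yang -116.59646668696202 F [ 1.3346 -2.4906 -0.7796] j [-0.2522  0.1252  1.684  -0.0013  1.3311  2.4255] w 0.00010081174379387012 tr 0.019
in tool [0.0243 0.0591] F tool [ 2.8231 -0.0782  0.7847]
```

Backing off, rising, and half-unwinding the wrist so the other finger face takes the last third.

```bash
echo '[{"d": [0.01,0,0]},{"d": [0.01,0,0]},{"d": [0,0,-0.02]},{"d": [0,0,-0.03]},{"d": [0,0,-0.01],"turn": -0.125},{"turn": -0.125},{"turn": -0.125},{"turn": -0.125},{"turn": -0.125},{"turn": -0.125},{"turn": -0.125},{"turn": -0.125}]' | python3 inch.py >/dev/null; echo '[{"turn": -0.125},{"turn": -0.125},{"turn": -0.125},{"turn": -0.125},{"turn": -0.125},{"turn": -0.125},{"turn": -0.125},{"turn": -0.125},{"turn": -0.125},{"turn": -0.125},{"turn": -0.125},{"turn": -0.125}]' | python3 inch.py >/dev/null; echo '[{"turn": -0.125},{"turn": -0.125},{"turn": -0.125},{"turn": -0.125},{"turn": -0.125},{"turn": -0.016},{},{}]' | python3 inch.py>/dev/null; python3 c.py
python3 - <<'E'
from st import *
f=r.grab_frame("top")["color"];cv2.imwrite("pics/top3.png",cv2.resize(f[150:280,205:345],None,fx=4.2,fy=4.2,interpolation=cv2.INTER_CUBIC))
E
```

```text
t 14.67 p [ 0.5824 -0.0845  0.2842] press [-0.0235 -0.0691] yang 63.275700729666895 F [ 0.15   -0.6227 -0.4341] j [-0.2781  0.1132  1.5838 -0.      1.4446 -0.7445] w -0.0019582365357361767 tr 0.019
in tool [-0.0441 -0.0587] F tool [-0.6237 -0.146   0.4341]
```

View pics/top3.png

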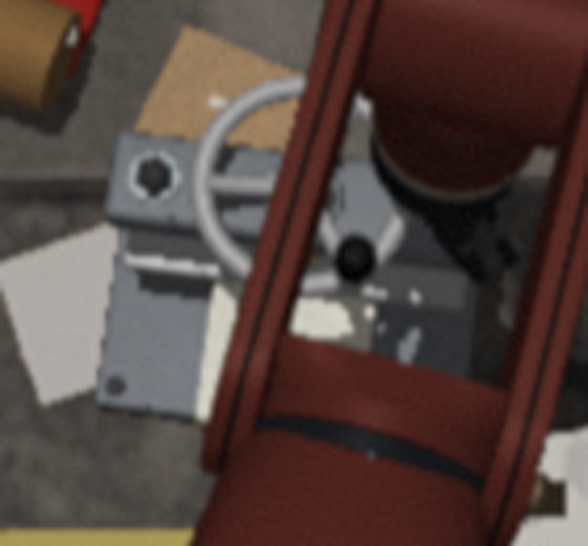

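The handle top shows at crop (355,257), front-left of the hub, with the hand clear of it on the right. Lowering again behind it.

```bash
echo '[{"d": [0,0,0.02]},{"d": [0,0,0.03]},{"d": [0,0,0.01]},{"d": [0.006,0,0]},{"d": [0.006,0,0]},{"d": [0.003,0,0]},{}]' | python3 inch.py >/dev/null
python3 - <<'E'
import c
from st import *
f=r.grab_frame("top");p=onz(f,205+355.5/4.2-.5,150+257.5/4.2-.5,.245);H=np.array([.6142,-.0185]);d=p[:2]-H;q=np.array([.0143,.0571])
print(p,np.linalg.norm(d),"wheel",(np.arctan2(q[1],q[0])-np.arctan2(d[1],d[0]))%(2*np.pi))
E
echo '[{"d": [0.002,0,0]},{"d": [0.001,0,0]},{}]' | python3 inch.py|grep -E "pos|force"
```

```text
t 15.3 p [ 0.576  -0.0699  0.2263] press [-0.0317 -0.0554] yang 63.08830529602852 F [ 0.7889  0.4022 -0.1962] j [-0.2568  0.13    1.6749  0.0002  1.3339 -0.7265] w 4.774960084335589e-05 tr 0.019
in tool [-0.028 -0.058] F tool [0.0019 0.885  0.1981]
[ 0.5593 -0.0461  0.245 ] 0.061482633719113854 wheel 4.000812020854948
eef_pos: [0.5741, -0.0678, 0.2248]
wrist_force: [-0.2, 0.1, -0.9]
grasp_force: 0.0
```

```bash
echo '[{"d": [0.0061,-0.002,0],"turn": 0.1},{"d": [0.0061,-0.002,0],"turn": 0.1},{"d": [0.0061,-0.002,0],"turn": 0.1},{"d": [0.0061,-0.002,0],"turn": 0.1},{"d": [0.0061,-0.002,0],"turn": 0.1},{"d": [0.0061,-0.002,0],"turn": 0.1},{"d": [0.0061,-0.002,0],"turn": 0.1},{"d": [0.0061,-0.002,0],"turn": 0.1},{"d": [0.0061,-0.002,0],"turn": 0.1},{"d": [0.0061,-0.002,0],"turn": 0.1},{"d": [0.0061,-0.002,0],"turn": 0.1},{"d": [0.0061,-0.002,0],"turn": 0.1}]' | python3 inch.py >/dev/null; python3 c.py
echo '[{"d": [0.0061,-0.002,0],"turn": 0.1},{"d": [0.0061,-0.002,0],"turn": 0.1},{"d": [0.0061,-0.002,0],"turn": 0.1},{"d": [0.0061,-0.002,0],"turn": 0.1},{"d": [0.0061,-0.002,0],"turn": 0.1},{"d": [0.0061,-0.002,0],"turn": 0.1},{}]' | python3 inch.py >/dev/null; python3 c.py
```

```text
t 16.6 p [0.5568 0.0021 0.2247] press [-0.0599  0.0136] yang 132.1895975708866 F [-2.2275 -2.7391  1.6256] j [-0.1371  0.0781  1.7342 -0.0014  1.3295  0.5996] w -0.0008094645070862347 tr 0.019
in tool [-0.0237 -0.0571] F tool [-3.5274  0.1901 -1.6211]
t 17.18 p [0.581  0.0329 0.2245] press [-0.0399  0.0472] yang 166.44201426284667 F [-0.5159 -0.3155  0.5546] j [-0.079   0.1372  1.6704  0.0001  1.3336  1.2551] w -0.000811463253439354 tr 0.019
in tool [-0.021  -0.0581] F tool [-0.5753  0.1858 -0.5549]
```

```bash
echo '[{"d": [0.0031,-0.001,0],"turn": 0.05},{"d": [0.0031,-0.001,0],"turn": 0.05},{"d": [0.0031,-0.001,0],"turn": 0.05},{"d": [0.0031,-0.001,0],"turn": 0.05},{"d": [0.0031,-0.001,0],"turn": 0.05},{},{}]' | python3 inch.py >/dev/null; python3 c.py
echo '[{"d": [-0.01,0,0]},{"d": [-0.02,0,0]},{"d": [-0.03,0,0]},{"d": [-0.03,0,0]},{"d": [-0.03,0,0]},{"d": [-0.02,0,0]},{}]' | python3 inch.py >/dev/null; python3 c.py;  python3 - <<'E'
from st import *
f=r.grab_frame("top")["color"];cv2.imwrite("pics/top4raw.png",f);g=cv2.imread("pics/top0.png")
z=lambda f:cv2.resize(f[165:265,225:305],None,fx=5,fy=5,interpolation=cv2.INTER_CUBIC)
cv2.imwrite("pics/top4.png",np.hstack([z(g)[:, :],z(f)]))
E
```

```text
t 17.77 p [0.5949 0.0394 0.2243] press [-0.0268  0.0555] yang -179.6120912908488 F [-0.6931  0.0975  0.4985] j [-0.0661  0.1716  1.6323  0.      1.3377  1.5115] w 0.0033822453317732515 tr 0.019
in tool [-0.0204 -0.058 ] F tool [-0.6937 -0.0928 -0.4985]
t 18.35 p [0.4519 0.0412 0.2238] press [-0.1689  0.039 ] yang -179.59751030587302 F [ 0.5999 -0.1476  0.1406] j [-0.0831 -0.1794  1.9831 -0.0001  1.3393  1.4947] w 0.0027157181851215923 tr 0.019
in tool [-0.1635 -0.0588] F tool [ 0.6007  0.1433 -0.1415]
```

View pics/top4.png

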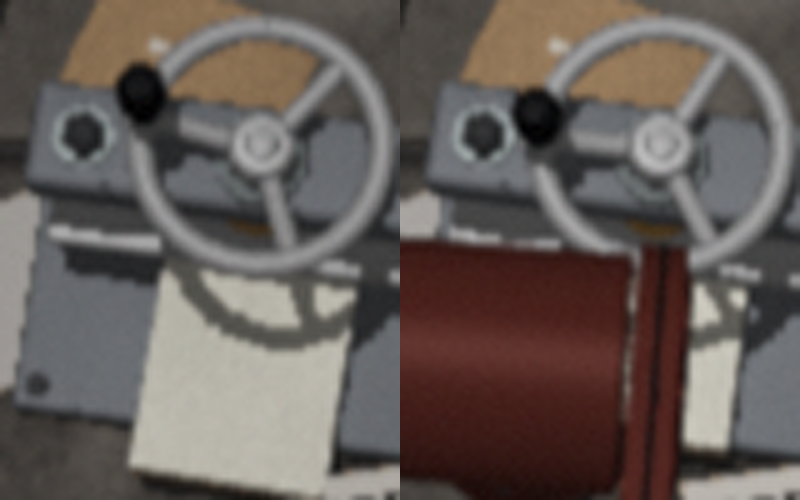

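Left is the start, with the handle at (141,90). Right is now, at (539,114), so a little short of the turn. I'll measure with the dark-blob centroid.

```bash
cat > wh.py <<'E'
from st import *
g=cv2.imread("pics/top0.png");f=r.grab_frame("top")
def wa(im):
    H=onz(f,*((373.5)/6-.5+215,143.5/6-.5+170),.188)[:2]
    for th in(28,35,42):
        w=(cv2.cvtColor(im,cv2.COLOR_BGR2GRAY)[175:200,246:262]<th).astype(np.uint8)
        n,l,s,c=cv2.connectedComponentsWithStats(w);k=1+np.argmax(s[1:,4]);u,v=c[k]+[246,175]
        p=onz(f,u,v,.235)[:2];d=p-H;yield s[k].tolist(),(u,v),p,np.linalg.norm(d),np.arctan2(d[1],d[0])
for a,b in zip(wa(g),wa(f["color"])):print(a,b,"short by",b[4]-a[4])
E
python3 wh.py
```

```text
([3, 4, 9, 11, 76], (np.float64(252.93421052631578), np.float64(183.7236842105263)), array([0.6271, 0.0384]), np.float64(0.058342790441638204), np.float64(1.3478838328834017)) ([2, 9, 10, 10, 70], (np.float64(252.24285714285713), np.float64(188.3)), array([0.6159, 0.0401]), np.float64(0.058544100557323966), np.float64(1.5407218489837287)) short by 0.19283801610032691
([3, 3, 9, 12, 83], (np.float64(253.04819277108433), np.float64(183.6867469879518)), array([0.6272, 0.0382]), np.float64(0.058099490019193345), np.float64(1.3453666061095075)) ([2, 8, 10, 11, 82], (np.float64(252.2560975609756), np.float64(188.03658536585365)), array([0.6166, 0.04  ]), np.float64(0.05853665544668789), np.float64(1.5297724135828004)) short by 0.18440580747329283
([2, 3, 11, 12, 93], (np.float64(252.95698924731184), np.float64(183.5483870967742)), array([0.6275, 0.0384]), np.float64(0.05838684647457066), np.float64(1.3405418537227716)) ([2, 8, 11, 12, 89], (np.float64(252.4494382022472), np.float64(188.2808988764045)), array([0.616 , 0.0396]), np.float64(0.05805742635044444), np.float64(1.5397107119055993)) short by 0.1991688581828277
```

Short by about 0.19 rad. I'll return to the same contact pose, push 0.13, and re-measure.

```bash
echo '[{"d": [0.02,0,0]},{"d": [0.03,0,0]},{"d": [0.03,0,0]},{"d": [0.03,0,0]},{"d": [0.02,0,0]},{"d": [0.005,0,0]},{"d": [0.0025,0,0]},{}]' | python3 inch.py >/dev/null; python3 c.py
echo '[{"d": [0.0025,0,0]},{"d": [0.0018,-0.0006,0],"turn": 0.03},{"d": [0.0018,-0.0006,0],"turn": 0.03},{"d": [0.0018,-0.0006,0],"turn": 0.03},{"d": [0.0018,-0.0006,0],"turn": 0.03},{"d": [0.0012,-0.0004,0],"turn": 0.02},{},{}]' | python3 inch.py >/dev/null; python3 c.py
echo '[{"d": [-0.01,0,0]},{"d": [-0.02,0,0]},{"d": [-0.03,0,0]},{"d": [-0.03,0,0]},{"d": [-0.03,0,0]},{"d": [-0.02,0,0]},{}]' | python3 inch.py >/dev/null; python3 c.py;python3 wh.py
```

```text
t 19.12 p [0.5926 0.0395 0.2236] press [-0.0292  0.0553] yang -179.4461080801622 F [-1.1286  0.5226  0.9959] j [-0.0661  0.1674  1.6382 -0.      1.3371  1.5144] w 0.003415944790200552 tr 0.019
in tool [-0.023 -0.058] F tool [-1.1348 -0.5117 -0.9945]
t 19.78 p [0.6028 0.042  0.2241] press [-0.0194  0.059 ] yang -171.4493664696914 F [-1.8988  0.2214 -0.955 ] j [-0.0609  0.1912  1.6102  0.0001  1.3413  1.6591] w -0.0011871905470638706 tr 0.019
in tool [-0.0211 -0.0582] F tool [-1.9096  0.0634  0.957 ]
t 20.37 p [0.4625 0.0634 0.2244] press [-0.1612  0.0624] yang -171.48086082031992 F [ 0.8571 -1.4262 -0.137 ] j [-0.0331 -0.1466  1.9534  0.0001  1.3348  1.6864] w 0.0036744000860087405 tr 0.019
in tool [-0.163  -0.0586] F tool [1.0589 1.2835 0.1369]
([3, 4, 9, 11, 76], (np.float64(252.93421052631578), np.float64(183.7236842105263)), array([0.6271, 0.0384]), np.float64(0.058342790441638204), np.float64(1.3478838328834017)) ([3, 5, 9, 11, 70], (np.float64(252.78571428571428), np.float64(185.28571428571428)), array([0.6233, 0.0388]), np.float64(0.05796261128588753), np.float64(1.413305656363615)) short by 0.0654218234802133
([3, 3, 9, 12, 83], (np.float64(253.04819277108433), np.float64(183.6867469879518)), array([0.6272, 0.0382]), np.float64(0.058099490019193345), np.float64(1.3453666061095075)) ([2, 5, 10, 11, 81], (np.float64(252.55555555555554), np.float64(184.98765432098764)), array([0.624 , 0.0393]), np.float64(0.05861947212730807), np.float64(1.402482413655144)) short by 0.05711580754563639
([2, 3, 11, 12, 93], (np.float64(252.95698924731184), np.float64(183.5483870967742)), array([0.6275, 0.0384]), np.float64(0.05838684647457066), np.float64(1.3405418537227716)) ([2, 5, 11, 12, 91], (np.float64(252.57142857142858), np.float64(185.2087912087912)), array([0.6235, 0.0393]), np.float64(0.05849364404623986), np.float64(1.4114593115876688)) short by 0.07091745786489723
```

```bash
echo '[{"d": [0.02,0,0]},{"d": [0.03,0,0]},{"d": [0.03,0,0]},{"d": [0.03,0,0]},{"d": [0.02,0,0]},{"d": [0.005,0,0]},{"d": [0.0025,0,0]},{}]' | python3 inch.py >/dev/null; python3 c.py
echo '[{"d": [0.0025,0,0]},{"d": [0.0012,-0.0004,0],"turn": 0.02},{"d": [0.0012,-0.0004,0],"turn": 0.02},{"d": [0.0012,-0.0004,0],"turn": 0.02},{},{}]' | python3 inch.py >/dev/null; python3 c.py
echo '[{"d": [-0.01,0,0]},{"d": [-0.02,0,0]},{"d": [-0.03,0,0]},{"d": [-0.03,0,0]},{"d": [-0.03,0,0]},{"d": [-0.02,0,0]},{}]' | python3 inch.py >/dev/null; python3 c.py;python3 wh.py|sed 's/.*short/short/'
python3 - <<'E'
from st import *
z=lambda f:cv2.resize(cv2.cvtColor(f,cv2.COLOR_BGR2GRAY)[160:225,235:320],None,fx=4,fy=4,interpolation=cv2.INTER_CUBIC)
a,b=cv2.imread("pics/top0.png"),r.grab_frame("top")["color"]
C=lambda p:(cv2.resize(p[165:265,225:305],None,fx=5,fy=5,interpolation=cv2.INTER_CUBIC))
cv2.imwrite("pics/top5.png",np.hstack([C(a),C(b)]))
# handle window registration by ECC, pixels
A,B=[z(i).astype(np.float32) for i in(a,b)]
s=np.s_[48:140,32:110]
cc,W=cv2.findTransformECC(A[s],B[s],np.eye(2,3,dtype=np.float32),cv2.MOTION_TRANSLATION);print(cc,W[:,2]/4)
E
```

```text
t 21.08 p [0.6013 0.042  0.2239] press [-0.0209  0.0589] yang -171.39068956948128 F [ 0.1301 -0.0822  0.6151] j [-0.061   0.1875  1.6149 -0.      1.3398  1.6601] w 0.0018820219141853292 tr 0.019
in tool [-0.0227 -0.058 ] F tool [ 0.1406  0.0618 -0.6152]
t 21.58 p [0.6069 0.0426 0.2242] press [-0.0153  0.0602] yang -167.96394077849152 F [-3.0391  0.5423 -1.4217] j [-0.0595  0.2006  1.5992  0.0001  1.3424  1.7214] w -0.0018016035529958793 tr 0.019
in tool [-0.0207 -0.0583] F tool [-3.0845  0.1035  1.4236]
t 22.17 p [0.4681 0.0724 0.2246] press [-0.1569  0.072 ] yang -168.02385767056413 F [0.484  0.0797 0.1728] j [-0.0134 -0.1294  1.9377  0.0001  1.3328  1.7664] w 0.0004426261171277472 tr 0.019
in tool [-0.1626 -0.0586] F tool [ 0.457  -0.1784 -0.1725]
short by -0.007309887260646741
short by -0.008941167125171123
short by -0.0026414809226944502
0.995808851698235 [ 0.0448 -0.0547]
```

View pics/top5.png

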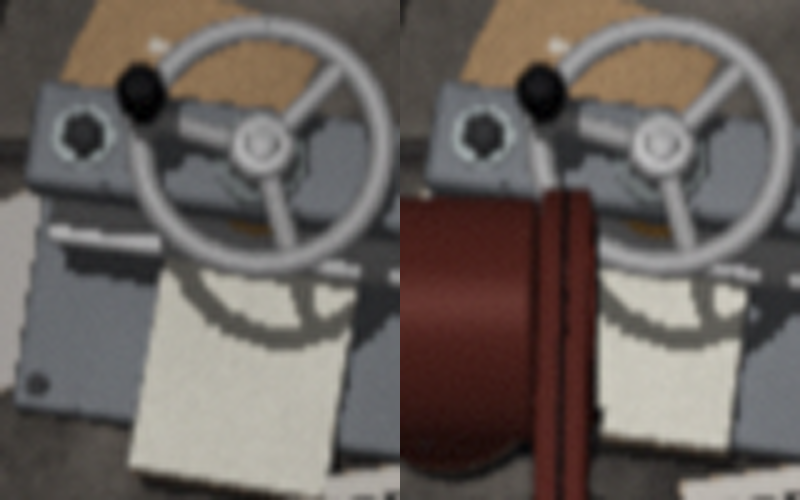

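Handle and spokes now match the start picture to within about 0.01 rad, and the pad is home. I'll take the hand away and hand in.

```bash
echo '[{"d": [0,0,-0.02]},{"d": [0,0,-0.03]},{"d": [0,0,-0.03]},{"d": [-0.02,0,-0.02]},{"d": [-0.02,0,0]},{},{},{}]' | python3 inch.py
python3 - <<'E'
from rig import r
print(r.hand_in())
E
```

```text
clock: 22.93
eef_pos: [0.4323, 0.0797, 0.3242]
eef_rot: [0.0, 0.994, -0.105, 0.0]
wrist_force: [0.2, -0.8, -0.6]
gripper_width: -0.002
grasp_force: 0.0
the job is handed in; nothing more can be done
None
```

The pad block is home and square against the fence, and the wheel went one full clockwise turn, with the handle back within about 0.01 rad of its start. The hand is clear and the job was handed in at about 23 s; no verdict came back.

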